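# Slide a spacer along the fence into its corner pocket and close the keeper

## Task

Using only the fingertips, without picking anything up, push the small aluminium spacer block on the plywood jig sideways until it lies flat against the long fence, then slide it along the fence fully home into the corner pocket, against the end stop. Then push the steel keeper's upright post round until the keeper lies squarely across the top of the seated block, and take the hand away. Do not lift or tip the block, and leave the round disc on the jig and the pot and wedge beside it alone.

Things in the scene. Friction and masses are not known exactly. Their poses are not given: they have to be found in the camera images.
- jig: Plywood jig fixed to the worktop, base 140 (x) x 240 (y) x 15 mm; origin at the centre of its underside, z up. Coordinates called jig below are mm in its frame. Upper face at jig z=15. Fence, end stop and front guide on it enclose a corner pocket 43 mm wide at the -y end, open towards +y.
- spacer: Loose aluminium spacer block, 40 (x) x 50 (y) x 22 (z) mm, about 0.12 kg, two small dark holes on top; origin at the centre of its underside. Lies on the jig's upper face, turned up to 26 degrees from square. Home, its long side lies along the fence with 3 mm play to the guide, and its end sticks 3 mm out past the guide's nose.
- fence (a point): Middle of the top inner edge of the long fence (rail): jig x=45, y=0, z=33. The fence is 20 thick, its inner face is at jig x=45 for all y from -120 to 120. The end stop's inner face is at jig y=-105, from x=-22 to 45, top at z=33.
- guide (a point): Top of the front guide block at the keeper's pivot: jig x=-10, y=-80, z=40. The guide spans jig x from -22 to 2 and y from -105 to -70, and ends in a rounded nose of radius 12 reaching y=-58.
- seat (a point): Point on the jig's upper face where the spacer's origin lies when it is fully home: jig x=+25, y=-80, z=15 mm; axes as the jig's.
- keeper (a joint): Angle (rad) of the steel keeper, a flat turn-button 14 mm wide at jig z=42 to 48, 5 mm above the spacer's top, pivoting on the guide about the vertical. 0: open, points to jig -y; grows anticlockwise from above; pi/2 (its stop): points to jig +x, square across the pocket. Starts at 0 to 0.45, turns with about 1 N at the post, stays where left.
- keeper_post (a point): Top centre of the keeper's upright round post, 10 mm in diameter, 40 mm from the pivot, from z=48 to z=76 mm in the jig frame. Pushed sideways to turn the keeper.
- disc: Loose round aluminium disc spacer, 36 mm in diameter, 12 mm thick, lying near the front edge of the jig; origin at the centre of its underside. To be left alone.
- pot: Small terracotta pot, 64 mm in diameter, 62 mm high, on the worktop to the right of the jig; origin at the centre of its underside. To be left alone.
- wedge: Hardwood wedge, 94 x 58 x 24 mm, on the worktop to the right of the jig; origin at the centre of its underside. To be left alone.
Mind the look-alikes: they are no part of the job. Leave any red look-alike of the spacer alone.

How it is judged:
On the way, in this order (a step that is already met when the one before it is completed fails the run):
1. the spacer lies flat against the fence, still outside the pocket (x of spacer in the frame of seat between -0.004 and 0.004 m and angle between the x axis of spacer and the x axis of jig, either way round below 0.1 rad and y of spacer in the frame of seat above 0.03 m), for 0.1 s.
2. the spacer is fully home in the pocket, with the keeper still open (x of spacer in the frame of seat between -0.004 and 0.004 m and angle between the x axis of spacer and the x axis of jig, either way round below 0.1 rad and y of spacer in the frame of seat between -0.004 and 0.004 m and value of joint keeper below 0.9 rad), for 0.2 s.
At the end, for the whole second after the job is handed in: The spacer is at rest on the jig within 4 mm of its seat along and across the fence and within 0.1 rad of square, and the keeper stands at more than 1.4 rad, across it (x of spacer in the frame of seat between -0.004 and 0.004 m and angle between the x axis of spacer and the x axis of jig, either way round below 0.1 rad and y of spacer in the frame of seat between -0.004 and 0.004 m and value of joint keeper above 1.4 rad and linear speed of spacer below 0.01 m/s and z of spacer in the frame of jig below 0.018 m); the robot touches nothing.
It fails at once if the spacer is lifted more than 8 mm off the jig (z of spacer in the frame of jig above 0.023 m).
It fails at once if the spacer is tipped (angle between spacer's own z axis and vertical above 0.3 rad).
It fails at once if the disc is moved more than 10 mm (distance of disc from where it was at the start of the episode above 0.01 m).
It fails at once if the pot or the wedge is moved more than 20 mm (distance of any of pot, wedge from where it was at the start of the episode above 0.02 m).
It also fails if it takes over 56 s, if anything falls off the work surface, if the arm or the gripper's body presses on something with over 40 N, if the wrist force passes 120 N, or if a joint passes its speed limit or range.

## Robot

A 6-joint arm with a two-finger parallel gripper is mounted at the origin on a cart in front of the work surface, level with it; the furniture and walls round the work are solid. World frame = base frame: x ahead of the robot, y to its left, z up, the work surface at z = 0. Lengths are in m, angles in rad, forces in N, time in s.
With the tool pointing down it reaches from about 0.3 to 0.875 m from the base axis. Payload 6.4 kg.
Tool frame: the origin (TCP) lies midway between the tips of the shut fingers; the grasp point (between the pads) lies tcp_to_grasp behind it (tcp_to_grasp is the distance from the TCP to the grasp point, in m); z points along the fingers, y is the direction in which the jaws open and shut (so a half turn about z gives the same grasp; the last joint's range is limited). The gripper opens to 88 mm and grips with 3 to 60 N. Pads are 18 mm wide; open, the fingers measure 123 mm over their backs; the gripper's body (75 mm by 187 mm) begins 45 mm behind the grasp point.
Start: joints at [-1.484, 0.181, 1.607, -0, 1.354, -0.206], TCP at [0.166, -0.551, 0.239] pointing down, gripper open.
Joint ranges: [-2.99, 2.99], [-0.89, 2.07], [0.3, 2.58], [-1.14, 4.28], [0, 2.63], [-3.12, 3.12]. Speed limits (rad/s): [2.57, 2.57, 3.01, 3.14, 3.14, 3.14].

## Interface

Orientations are given as a unit quaternion [w, x, y, z].
In Python, from plant import get_obs, grab_frame, sign_off, spot_in, landmark_of, tcp_to_grasp gives the robot as it stands.
- The arm moves only by the tool carry_out, never from a script. Its argument "motion" is a list of rows, each a list of 7 numbers: the closure, from 0 (fully open) to 1 (shut), then the shift along the tool's x, y, z in units of 25 mm (1.0 is 25 mm), then the turn, a rotation vector about the tool's x, y, z in units of 10 degrees (1.0 is 10 degrees). In form: [[fingers, x, y, z, ax, ay, az], ...]. A call has exactly 10 rows; each row is the pose to reach, as a shift and turn from the pose commanded when the call began, along the tool's axes at that moment; what a row does not reach only later rows make up. A row lasts 1/8 s, in which the tool goes at most 62.5 mm and 10.7 degrees, less where a joint would pass 70% of its speed; a pose out of reach is approached as far as the arm can. A call with a gripper value outside its range is refused whole. The fingers move at their own pace and stop on an object; "squeeze" is the grip in N (left out, the last holds). Time passes only in rows, so rows that repeat a pose let the fingers close, or fill a call up. It gives the time, the measured TCP pose, the force and the opening at its end, in the units of the state.
- get_obs(): the state, without advancing time (a new reading comes with each control period).
- grab_frame(name): name is "scene" or "side" or "wrist"; returns a dict with "image" (400x640x3 uint8, blue, green, red), "range_z" (400x640 float32, m along the optical axis (not along the pixel's ray), 0 where there is no reading), "fx", "fy", "cx", "cy" (pixels), "R" (3x3) and "t" (3): a world point X has camera coordinates R X + t. Camera axes: x right, y down, z forward; pixel columns grow to the right and rows downward; lengths in m; the calibration is good to about 2 mm. A picture is of the moment at which its call begins.
- sign_off(): hands the job in, once; it reports no verdict.
Trained networks look in the newest picture that a camera, given by its name, has taken for a name from the list of things; names that differ only in an ending like _2 or _b are one class to them, and where a whole thing is asked for, a point or a joint stands for the part that bears it (a point fixed in the world has none). Each returns a list of dicts, best first, with "p" (0 to 1); they miss things now and then, are a little off and sometimes report something else, mostly with a low value. They report only what shows in the picture. A call takes as long as a camera call. They do not tell look-alikes from the thing itself.
- spot_in(camera, label): "box" ([centre column, centre row, width, height] in pixels, round what is visible of it).
- landmark_of(camera, label): "uv" ([column, row] in pixels: a listed point, or the origin of a listed thing).
The state is a dict: "clock": time; "joints": joint angles; "qvel": joint speeds; "effort": joint torques, N m; "tcp_pos": TCP position; "tool_rot": TCP orientation; "wrist_force": force on the tool from outside, world axes, zero at the start; "moment": the same for the moment, N m; "finger_gap": finger opening in m.
Only numpy, scipy, OpenCV 4.12 (cv2) and the standard library are available. Lean on these libraries where they do the work, as an engineer would, in place of code of your own. Each camera call takes 0.05 s, during which the arm holds its last target.

## Working session

There is one attempt and no reset: what is moved stays moved. The work goes in short steps, Python scripts to look and compute and a tool call to move; the robot and the scene stay as the last step left them, time stands still between calls to the robot, and variables do not carry over. Pictures are saved under pics/ and viewed, and the job is handed in when it is done.

Besides the shell and the picture viewer there is one more tool, called after ">>>" as name([rows], argument=value, ...), one row to a line, values as JSON. carry_out: Moves the arm, as the interface text tells. Its arguments: {"type":"object","properties":{"motion":{"type":"array"},"squeeze":{"type":"number"}},"required":["motion"]}

```bash
mkdir -p pics; ls; cat > h.py <<'E'
import numpy as np,cv2
from plant import *
def save(n,f,**k):
    cv2.imwrite('pics/%s.png'%n,f['image'])
def world(f,u,v,z=None):
    # z: range None->depth
    K=np.array([(u-f['cx'])/f['fx'],(v-f['cy'])/f['fy'],1.0]);R=np.array(f['R']);t=np.array(f['t'])
    if z is None:
        d=f['range_z'][int(round(v)),int(round(u))]
        return R.T@(K*d-t)
    o=-R.T@t; r=R.T@K
    return o+r*(z-o[2])/r[2]
def proj(f,X):
    c=np.array(f['R'])@X+np.array(f['t']); return f['fx']*c[0]/c[2]+f['cx'],f['fy']*c[1]/c[2]+f['cy']
E
python3 - <<'E'
from h import *
print(get_obs(),tcp_to_grasp)
for c in ['scene','side','wrist']:
    f=grab_frame(c);save(c+'0',f)
    print(c,f['t'],np.round(f['R'],3).tolist(),f['fx'])
    for l in ['spacer','jig','keeper','disc','pot','wedge']:
        print(l,[(np.round(b['box']),round(b['p'],2)) for b in spot_in(c,l)[:3]])
    for l in ['spacer','jig','fence','guide','seat','keeper_post','disc']:
        print(l,[(np.round(b['uv'],1),round(b['p'],2)) for b in landmark_of(c,l)[:3]])
E
```

```text
pics
{'clock': 0.0, 'joints': array([-1.48429403e+00,  1.81533923e-01,  1.60792717e+00, -5.62540758e-06,
        1.35377170e+00, -2.06286875e-01]), 'qvel': array([-0.00087687,  0.00064605,  0.00067592, -0.00106572,  0.00181821,
        0.0026901 ]), 'effort': array([-1.65982515e-04, -4.33861434e+01, -3.41847754e+01,  7.01414910e-02,
        3.86096234e-02, -1.35771702e-04]), 'tcp_pos': array([ 0.16593767, -0.55002305,  0.23785319]), 'tool_rot': array([-8.18762542e-04,  9.89303015e-01,  1.45872791e-01,  4.63451223e-05]), 'wrist_force': array([0.52925177, 0.66109448, 0.84079702]), 'moment': array([ 0.04834468, -0.06603401,  0.02397489]), 'finger_gap': 0.0881081257527507} 0.0187
scene [0.49597481 0.19282348 0.77301802] [[-0.82, -0.573, 0.011], [-0.351, 0.487, -0.8], [0.453, -0.659, -0.6]] 441.232636700359
spacer [(array([261., 289.,  34.,  33.]), 0.77), (array([360., 233.,  27.,  30.]), 0.71), (array([303., 208.,  25.,  18.]), 0.62)]
jig [(array([269., 277., 145., 125.]), 0.96)]
keeper [(array([309., 227.,  17.,  29.]), 0.65), (array([267., 278., 144., 126.]), 0.43)]
disc [(array([306.,
[... 1012 characters left out ...]
.97)]
wedge [(array([321., 187.,  26.,  11.]), 0.67)]
spacer [(array([291. , 240.9]), 0.86), (array([331.3, 326.2]), 0.63), (array([359.6, 236.6]), 0.57)]
jig [(array([323. , 305.1]), 0.72), (array([291.6, 293.9]), 0.63)]
fence [(array([289.7, 293.9]), 0.57)]
guide [(array([329.6, 255.3]), 0.88)]
seat [(array([310.1, 269.5]), 0.89), (array([332.6, 258.1]), 0.42)]
keeper_post [(array([332.3, 228.9]), 0.64)]
disc [(array([353.4, 288.2]), 0.56)]
wrist [-0.5759192  -0.03808587  0.38894357] [[0.288, -0.958, 0.001], [-0.919, -0.276, 0.282], [-0.27, -0.082, -0.959]] 311.7717113043773
spacer []
jig []
keeper []
disc []
pot []
wedge []
spacer []
jig []
fence []
guide []
seat []
keeper_post []
disc []
```

```bash
python3 - <<'E'
import cv2
for c,(a,b,w,h) in {'scene':(180,130,230,220),'side':(230,150,180,230)}.items():
    i=cv2.imread('pics/%s0.png'%c)[b:b+h,a:a+w]
    cv2.imwrite('pics/%s0c.png'%c,cv2.resize(i,None,fx=2.6,fy=2.6,interpolation=cv2.INTER_CUBIC))
E
```

```text
(no output)
```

View pics/scene0c.png

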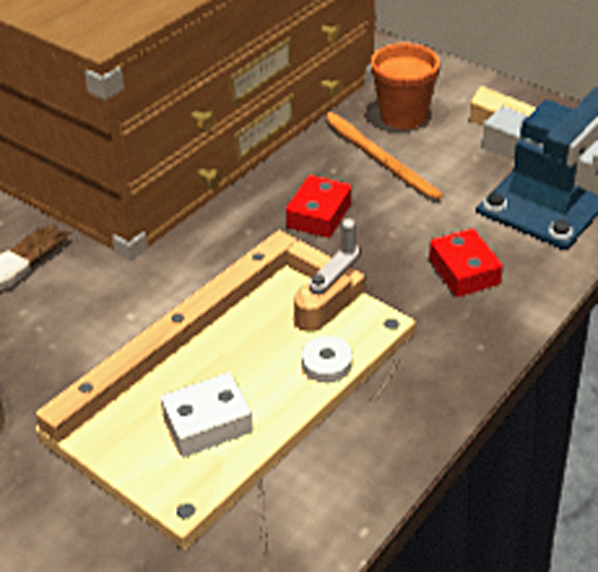

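View pics/side0c.png

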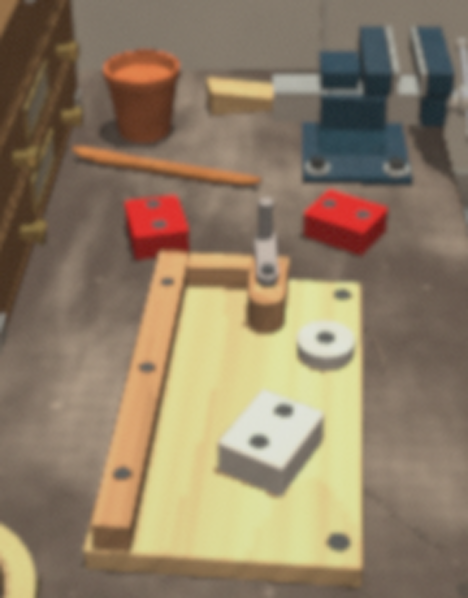

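View pics/scene0.png

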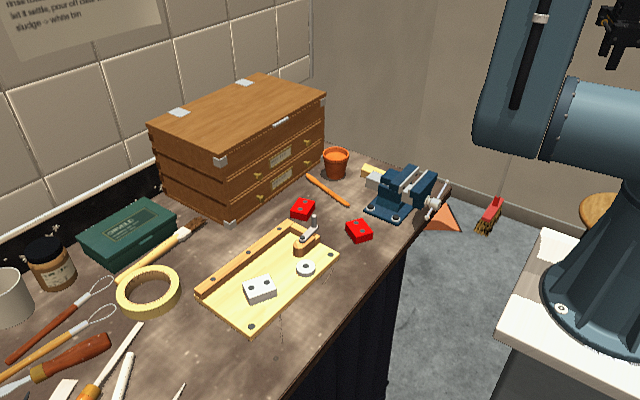

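```bash
cat > fit.py <<'E'
from h import *
from scipy.optimize import least_squares
import json
F={c:grab_frame(c) for c in ['scene','side']}
off={'scene':(180,130),'side':(230,150)}
P={'scene':[((-70,-120,15),(415,322)),((-70,120,15),(183,537)),((65,-120,33),(280,230)),((45,120,33),(60,432)),((65,120,33),(38,412))],
'side':[((-70,-120,15),(360,283)),((-70,120,15),(360,570)),((65,-120,33),(160,253)),((45,120,33),(130,530)),((65,120,33),(95,528))]}
N={'scene':[((45,0,33),(250.6,252.4)),((-10,-80,40),(298.8,243.3)),((25,-80,15),(287.6,242.5))],'side':[((45,0,33),(289.7,293.9)),((-10,-80,40),(329.6,255.3))]}
obs=[]
for c in P:
    for X,uv in P[c]: obs.append((c,np.array(X)/1e3,np.array([uv[0]/2.6+off[c][0]-.3,uv[1]/2.6+off[c][1]-.3])))
    for X,uv in N[c]: obs.append((c,np.array(X)/1e3,np.array(uv)))
def W(p,X):
    c,s=np.cos(p[2]),np.sin(p[2]); return np.array([p[0]+c*X[0]-s*X[1],p[1]+s*X[0]+c*X[1],X[2]])
def res(p): return np.concatenate([np.array(proj(F[c],W(p,X)))-uv for c,X,uv in obs])
r=least_squares(res,[0.5,-0.3,0],loss='soft_l1')
print(r.x); p=r.x
for (c,X,uv),e in zip(obs,res(p).reshape(-1,2)): print(c,X,np.round(e,1))
json.dump(list(p),open('jig.json','w'))
# depth check
for c in F:
    for X in [(-.05,.1,.015),(.03,0.09,.015),(.055,0.02,.033),(.055,-.04,.033),(-.04,.10,.015)]:
        w=W(p,np.array(X));u,v=proj(F[c],w); print(c,X,w.round(4),world(F[c],u,v).round(4))
def inv(p,w):
    c,s=np.cos(p[2]),np.sin(p[2]);d=w[:2]-p[:2];return np.array([c*d[0]+s*d[1],-s*d[0]+c*d[1],w[2]])
for c,u,v,z in [('scene',259.3,288.8,.015),('side',331.3,326.2,.015),('scene',261,287,.037),('scene',314.6,218.1,.076),('side',332.3,228.9,.076),('scene',305.6,269.8,.015),('side',353.4,288.2,.015)]:
    w=world(F[c],u,v,z); print(c,u,v,w.round(4),(inv(p,w)*1e3).round(1))
# white mask of spacer top
for c in F:
    f=F[c]; im=f['image'].astype(int); H=f['range_z']
    vv,uu=np.mgrid[0:400,0:640]
    K=np.stack([(uu-f['cx'])/f['fx'],(vv-f['cy'])/f['fy'],np.ones(uu.shape)],-1)*H[...,None]
    Wd=(K-np.array(f['t']))@np.array(f['R'])
    d=Wd[...,:2]-p[:2];cc,s=np.cos(p[2]),np.sin(p[2])
    J=np.stack([cc*d[...,0]+s*d[...,1],-s*d[...,0]+cc*d[...,1],Wd[...,2]],-1)*1e3
    m=(abs(J[...,0])<70)&(abs(J[...,1])<120)&(J[...,2]>31)&(J[...,2]<41)&(J[...,0]<40)&(J[...,1]>-50)&(H>0)
    pts=J[m][:,:2].astype(np.float32); print(c,m.sum(),J[m].mean(0),cv2.minAreaRect(pts))
    m=(abs(J[...,0])<70)&(abs(J[...,1])<120)&(J[...,2]>60)&(J[...,2]<80)&(H>0)
    print('post',m.sum(),J[m].mean(0) if m.any() else 0)
    m=(abs(J[...,0])<70)&(abs(J[...,1])<120)&(J[...,2]>23)&(J[...,2]<30)&(J[...,0]<0)&(J[...,1]<20)&(J[...,1]>-56)&(H>0)
    print('disc',m.sum(),cv2.minAreaRect(J[m][:,:2].astype(np.float32)))
    im=f['image'].copy()
    for x,y in [(-70,-120),(-70,120),(70,120),(70,-120)]:
        pass
E
python3 fit.py
```

```text
[ 0.52483771  0.29417832 -0.04371448]
scene [-0.07  -0.12   0.015] [-0.4 -0.8]
scene [-0.07   0.12   0.015] [-0.6  0.5]
scene [ 0.065 -0.12   0.033] [-1.5 -0.3]
scene [0.045 0.12  0.033] [-2.9 -1.5]
scene [0.065 0.12  0.033] [-2.1  0.5]
scene [0.045 0.    0.033] [0.4 2.2]
scene [-0.01 -0.08  0.04] [ 2.6 -2.1]
scene [ 0.025 -0.08   0.015] [0.4 0.6]
side [-0.07  -0.12   0.015] [-0.4  0.1]
side [-0.07   0.12   0.015] [ 1.7 -0.4]
side [ 0.065 -0.12   0.033] [-1.  -0.2]
side [0.045 0.12  0.033] [ 0.3 -0.5]
side [0.065 0.12  0.033] [-1.6 -0.6]
side [0.045 0.    0.033] [ 2.8 -1.8]
side [-0.01 -0.08  0.04] [2.4 3.5]
scene (-0.05, 0.1, 0.015) [0.4793 0.3963 0.015 ] [0.4786 0.3968 0.016 ]
scene (0.03, 0.09, 0.015) [0.5587 0.3828 0.015 ] [0.558  0.3834 0.0161]
scene (0.055, 0.02, 0.033) [0.5807 0.3118 0.033 ] [0.5776 0.3144 0.0369]
scene (0.055, -0.04, 0.033) [0.578  0.2518 0.033 ] [0.5777 0.2522 0.0335]
scene (-0.04, 0.1, 0.015) [0.4892 0.3958 0.015 ] [0.4884 0.3966 0.0164]
side (-0.05, 0.1, 0.015) [0.4793 0.3963 0.015 ] [0.4793 0.3973 0.0161]
side (0.03, 0.09, 0.015) [0.5587 0.3828 0.015 ] [0
[... 596 characters left out ...]
 15. ]
side 353.4 288.2 [0.4768 0.2581 0.015 ] [-46.4 -38.2  15. ]
scene 596 [-23.73715021  48.75041635  37.77968862] ((-36.44451141357422, 13.862937927246094), (123.62736511230469, 42.14374923706055), 66.50926208496094)
post 29 [  -9.49506116 -117.24282104   70.24536251]
disc 202 ((-49.98651885986328, -41.23713684082031), (34.37157440185547, 29.778575897216797), 5.232089519500732)
side 810 [-20.19186944  51.20882077  36.91058466] ((-19.946006774902344, 47.84284210205078), (51.49174499511719, 40.7070426940918), 64.12124633789062)
post 55 [  -6.90872055 -116.81625454   69.40473707]
disc 269 ((-48.38312911987305, -40.06922149658203), (31.221223831176758, 34.931861877441406), 88.81975555419922)
```

```bash
python3 - <<'E'
from h import *
f=F=grab_frame('scene');H=f['range_z']
g=grab_frame('side')
M=np.zeros((24,14))
for f in (F,g):
    H=f['range_z'];vv,uu=np.mgrid[0:400,0:640]
    K=np.stack([(uu-f['cx'])/f['fx'],(vv-f['cy'])/f['fy'],np.ones(uu.shape)],-1)*H[...,None]
    W=((K-np.array(f['t']))@np.array(f['R']))[H>0]
    i=((W[:,1]+0.5)/.05).astype(int);j=((W[:,0]-.2)/.05).astype(int)
    ok=(W[:,1]>-.5)&(W[:,0]>.2)&(i<24)&(j<14)&(W[:,2]<.6)
    np.maximum.at(M,(i[ok],j[ok]),W[ok,2])
print('x',(.2+.05*np.arange(14)).round(2))
for k in range(23,-1,-1): print(round(-.5+.05*k,2),(M[k]*1e3).astype(int))
import cv2
E
```

```text
x [0.2  0.25 0.3  0.35 0.4  0.45 0.5  0.55 0.6  0.65 0.7  0.75 0.8  0.85]
0.65 [ 0  0  0  0  0  0  0  0 12 23 17  3  0  0]
0.6 [ 0  0  0  0  0  0 17 27 31 32 17 78 30 32]
0.55 [ 0  0  0  0  0  8 18 19 38 33 17 78 77 82]
0.5 [ 0  0  0  0  4  9  4 17 33 27 16 34 88 88]
0.45 [ 0  0  0  5  4  4  5  4 28 28 27 49 87 86]
0.4 [ 0  0  0  4  4 19 20 36 27 28 27 50 50 80]
0.35 [ 0  0  0  4  5 40 40 36  5 27 21 50 50 86]
0.3 [ 0  0  0  4  5 40 40 37  4  4 22 50 50 77]
0.25 [ 0  0  0  4  4 31 19 37  4  4 18 17  3 85]
0.2 [  0   0   0   3  17  44  53  37   4 191 191 190 190 191]
0.15 [  0   0   0   4  16  42  78  38   4 190 190 190 190 191]
0.1 [  0   0   0   4  26  25   4  25  25 190 190 190 190 190]
0.05 [484 478   0   4  26  25   4  25  25 190 191 190 190 190]
0.0 [254 419  38  93  94  21  11  11  11 190 191 190 190 190]
-0.05 [  0 415  62  94  94  82  62  64  65 190 191 190 190 191]
-0.1 [  0 394  75  93  93  81  60  64  65 190 190 191 190 190]
-0.15 [  0   0   0   3   2   0  24  26   4 188 189 189 188 189]
-0.2 [0 0 0 4 4 2 4 4 3 2 3 0 0 0]
-0.25 [0 0 0 0 0 0 0 0 0 0 0 0 0 0]
-0.3 [0 0 0 0 0 0 0 0 0 0 0 0 0 0]
-0.35 [0 0 0 0 0 0 0 0 0 0 0 0 0 0]
-0.4 [0 0 0 0 0 0 0 0 0 0 0 0 0 0]
-0.45 [0 0 0 0 0 0 0 0 0 0 0 0 0 0]
-0.5 [0 0 0 0 0 0 0 0 0 0 0 0 0 0]
```

```bash
cat >> h.py <<'E'
from scipy.spatial.transform import Rotation as Ro
import json
def jp():return json.load(open('jig.json'))
def j2w(x,y,z=0):
    p=jp();c,s=np.cos(p[2]),np.sin(p[2]);x,y=x/1e3,y/1e3
    return np.array([p[0]+c*x-s*y,p[1]+s*x+c*y,z/1e3])
def w2j(w):
    p=jp();c,s=np.cos(p[2]),np.sin(p[2]);d=np.array(w[:2])-p[:2]
    return np.array([c*d[0]+s*d[1],-s*d[0]+c*d[1],w[2]])*1e3
def plan(target,yaw):
    """tool x yaw in world deg"""
    o=get_obs();q=o['tool_rot'];R=Ro.from_quat([q[1],q[2],q[3],q[0]])
    Rt=Ro.from_euler('z',yaw,degrees=True)*Ro.from_euler('x',180,degrees=True)
    sh=R.inv().apply(np.array(target)-o['tcp_pos'])/.025
    rv=np.degrees((R.inv()*Rt).as_rotvec())/10
    print('shift',sh.round(2),'turn',rv.round(3),'jig now',w2j(o['tcp_pos']).round(1),'F',o['wrist_force'].round(1),'t',o['clock'])
E
python3 - <<'E'
from h import *
f=grab_frame('wrist');R=np.array(f['R']);c=-R.T@f['t'];o=get_obs();print('cam',c,'axis',R[2],o['tcp_pos'])
jy=np.degrees(jp()[2])
plan([0.40,-0.15,0.30],jy);plan([0.42,0.28,0.30],jy)
f=grab_frame('side');H=f['range_z']
vv,uu=np.mgrid[0:400,0:640]
K=np.stack([(uu-f['cx'])/f['fx'],(vv-f['cy'])/f['fy'],np.ones(uu.shape)],-1)*H[...,None]
W=((K-np.array(f['t']))@np.array(f['R']))[H>0]
m=(W[:,2]>.08)&(W[:,1]>0.12)&(W[:,1]<.25)&(W[:,0]<.8)&(W[:,0]>.55);print(W[m].min(0),W[m].max(0),np.percentile(W[m][:,0],[1,5,20]))
E
```

```text
cam [ 0.23595007 -0.53011751  0.38433599] axis [-0.26976651 -0.0819663  -0.95943085] [ 0.16596733 -0.55053957  0.238708  ]
shift [ 13.59 -12.64  -2.45] turn [-0.     0.     1.928] jig now [-321.6 -859.6  238.7] F [ 0.8 -0.2 -0. ] t 2.35
shift [ 19.32 -28.87  -2.45] turn [-0.     0.     1.928] jig now [-321.6 -859.6  238.7] F [ 0.8 -0.2 -0. ] t 2.35
[0.66273335 0.12002027 0.08002611] [0.79997283 0.24749989 0.19011526] [0.67713727 0.6801439  0.6878026 ]
```

>>> carry_out([
  [1, 1.7, -1.6, -0.6, 0, 0, 0.4],
  [1, 3.4, -3.2, -1.2, 0, 0, 0.8],
  [1, 5.1, -4.8, -1.8, 0, 0, 1.2],
  [1, 6.8, -6.4, -2.4, 0, 0, 1.6],
  [1, 8.5, -8.0, -2.4, 0, 0, 1.93],
  [1, 10.2, -9.6, -2.4, 0, 0, 1.93],
  [1, 12, -11.2, -2.4, 0, 0, 1.93],
  [1, 13.6, -12.8, -2.4, 0, 0, 1.93],
  [1, 14.6, -15, -2.4, 0, 0, 1.93],
  [1, 15.6, -17.2, -2.4, 0, 0, 1.93],
])

```text
clock: 3.65
tcp_pos: [0.4154, -0.0244, 0.2989]
tool_rot: [0.0, 1.0, -0.022, 0.0]
wrist_force: [0.8, -0.8, 0.1]
finger_gap: 0.0005
```

```bash
python3 - <<'E'
from h import *
plan([0.46,0.27,0.30],np.degrees(jp()[2]))
E
```

```text
shift [  1.26 -11.84  -0.04] turn [ 0.001 -0.004 -0.004] jig now [ -95.4 -323.1  298.9] F [ 0.8 -0.8  0.1] t 3.65
```

>>> carry_out([
  [1, 0.3, -2, 0, 0, 0, 0],
  [1, 0.5, -4, 0, 0, 0, 0],
  [1, 0.8, -6, 0, 0, 0, 0],
  [1, 1, -8, 0, 0, 0, 0],
  [1, 1.2, -10, 0, 0, 0, 0],
  [1, 1.26, -11, 0, 0, 0, 0],
  [1, 1.26, -11.8, 0, 0, 0, 0],
  [1, 1.26, -11.8, 0, 0, 0, 0],
  [1, 1.26, -11.8, 0, 0, 0, 0],
  [1, 1.26, -11.8, 0, 0, 0, 0],
])

```text
clock: 4.9
tcp_pos: [0.4599, 0.2661, 0.2989]
tool_rot: [0.0, 1.0, -0.023, 0.0]
wrist_force: [-0.8, 0.8, 0.1]
finger_gap: 0.0004
```

```bash
python3 - <<'E'
from h import *
f=grab_frame('wrist');save('w1',f)
import pickle;pickle.dump(f,open('w1.pkl','wb'))
print(get_obs()['tcp_pos'],get_obs()['tool_rot'])
E
```

```text
[0.45991588 0.26616699 0.29888135] [ 2.97698318e-05  9.99741704e-01 -2.27268200e-02  1.26583353e-04]
```

View pics/w1.png

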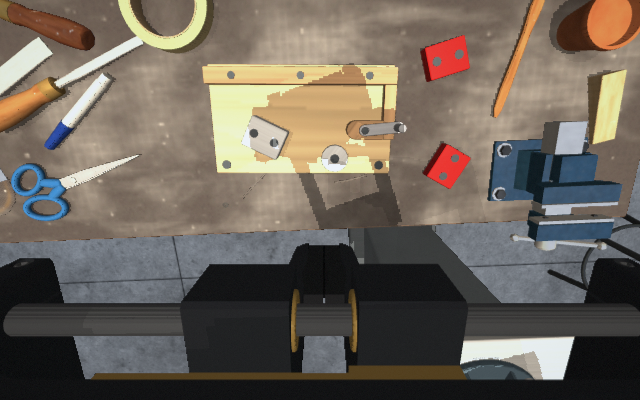

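```bash
python3 - <<'E'
from h import *
i=cv2.imread('pics/w1.png')[55:185,190:420]
cv2.imwrite('pics/w1c.png',cv2.resize(i,None,fx=3.4,fy=3.4,interpolation=cv2.INTER_CUBIC))
E
```

```text
(no output)
```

View pics/w1c.png

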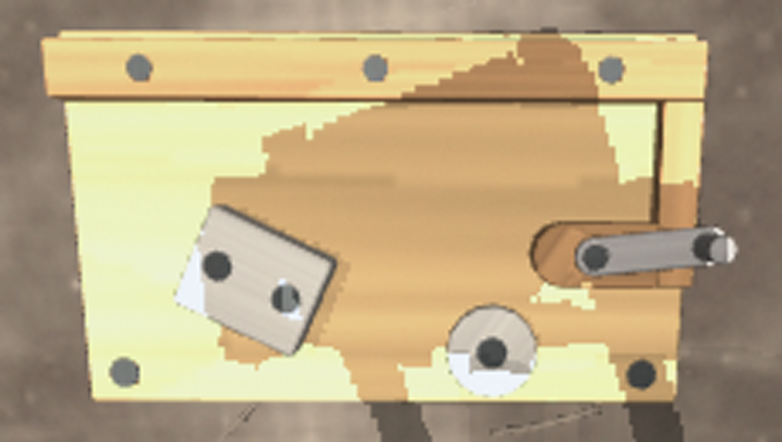

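```bash
cat > fit2.py <<'E'
from h import *
import pickle
from scipy.optimize import least_squares
f=pickle.load(open('w1.pkl','rb'))
px=lambda a,b:((a+.5)/3.4+190-.5,(b+.5)/3.4+55-.5)
P=[((65,120,33),(42,40)),((65,-120,33),(708,42)),((45,120,33),(50,97)),((45,-120,33),(705,100)),((45,-105,33),(658,101)),((-70,120,15),(93,400)),((-70,-120,15),(677,400)),((-10,-80,49),(595,257))]
def W(p,X):
    X=np.array(X)/1e3;c,s=np.cos(p[2]),np.sin(p[2]); return np.array([p[0]+c*X[0]-s*X[1],p[1]+s*X[0]+c*X[1],X[2]])
res=lambda p:np.concatenate([np.array(proj(f,W(p,X)))-px(*uv) for X,uv in P])
r=least_squares(res,[.525,.294,-.044],loss='soft_l1');print(r.x,res(r.x).reshape(-1,2).round(1).tolist())
json.dump(list(r.x),open('jig.json','w'))
for n,z,L in [('sp',37,[(216,207),(335,263),(290,355),(178,300)]),('post',76,[(722,248)]),('disc',27,[(492,350)])]:
    q=np.array([w2j(world(f,*px(*a),z/1e3))[:2] for a in L]);print(n,q.round(1).tolist(),q.mean(0).round(1))
    if n=='sp':
        d=q[1]-q[0];print(np.degrees(np.arctan2(d[1],d[0])),[np.linalg.norm(q[i]-q[i-1]).round(1) for i in range(4)])
E
python3 fit2.py
```

```text
[ 0.52511285  0.29139669 -0.04833694] [[-0.9, -0.5], [0.6, -0.5], [-1.5, 0.3], [0.4, -0.0], [2.0, -0.3], [-0.6, 0.8], [-0.0, 1.2], [0.2, 0.2]]
sp [[7.2, 59.4], [-12.8, 16.0], [-47.3, 34.3], [-26.6, 75.8]] [-19.9  46.4]
-114.81748037157521 [np.float64(37.6), np.float64(47.8), np.float64(39.0), np.float64(46.4)]
post [[-5.5, -119.0]] [  -5.5 -119. ]
disc [[-46.5, -43.5]] [-46.5 -43.5]
```

```bash
python3 - <<'E'
from h import *
json.dump([.525,.2925,-.046],open('jig.json','w'))
plan(j2w(-74,46,20),np.degrees(jp()[2]))
E
```

```text
shift [-0.41 -3.01 11.15] turn [ 0.    -0.001  0.003] jig now [-63.8 -29.3 298.9] F [-0.2 -0.2 -0.1] t 4.95
```

>>> carry_out([
  [1, -0.4, -1.5, 1, 0, 0, 0],
  [1, -0.4, -3, 2, 0, 0, 0],
  [1, -0.4, -3, 4, 0, 0, 0],
  [1, -0.4, -3, 6, 0, 0, 0],
  [1, -0.4, -3, 8, 0, 0, 0],
  [1, -0.4, -3, 9.5, 0, 0, 0],
  [1, -0.4, -3, 10.5, 0, 0, 0],
  [1, -0.4, -3, 11.1, 0, 0, 0],
  [1, -0.4, -3, 11.1, 0, 0, 0],
  [1, -0.4, -3, 11.1, 0, 0, 0],
])

```text
clock: 6.2
tcp_pos: [0.454, 0.3427, 0.0224]
tool_rot: [-0.0, 1.0, -0.022, 0.001]
wrist_force: [-0.0, 0.3, 1.3]
finger_gap: 0.0005
```

```bash
python3 - <<'E'
from h import *
plan(j2w(-10,46,20),np.degrees(jp()[2]))
f=grab_frame('side');save('s2',f);i=f['image'][150:380,230:410];cv2.imwrite('pics/s2c.png',cv2.resize(i,None,fx=2.6,fy=2.6))
E
```

```text
shift [2.53 0.04 0.1 ] turn [-0.005 -0.01   0.01 ] jig now [-73.2  46.9  22.4] F [-0.   0.3  1.3] t 6.2
```

View pics/s2c.png

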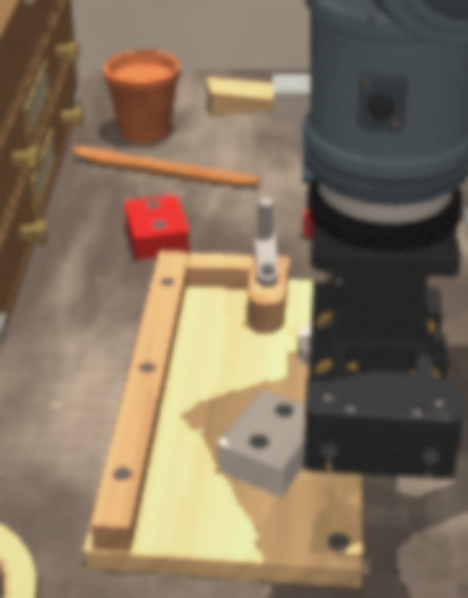

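>>> carry_out([
  [1, 0.4, 0, 0.1, 0, 0, 0],
  [1, 0.6, 0, 0.1, 0, 0, 0],
  [1, 0.8, 0, 0.1, 0, 0, 0],
  [1, 1.0, 0, 0.1, 0, 0, 0],
  [1, 1.2, 0, 0.1, 0, 0, 0],
  [1, 1.4, 0, 0.1, 0, 0, 0],
  [1, 1.6, 0, 0.1, 0, 0, 0],
  [1, 1.8, 0, 0.1, 0, 0, 0],
  [1, 1.95, 0, 0.1, 0, 0, 0],
  [1, 2.0, 0, 0.1, 0, 0, 0],
])

```text
clock: 7.5
tcp_pos: [0.5032, 0.3402, 0.0187]
tool_rot: [-0.0, 1.0, -0.022, 0.0]
wrist_force: [-2.2, -0.3, 1.6]
finger_gap: 0.0003
```

```bash
python3 - <<'E'
from h import *
plan(j2w(-5,46,20),np.degrees(jp()[2]))
f=grab_frame('side');save('s3',f);i=f['image'][150:380,230:410];cv2.imwrite('pics/s3c.png',cv2.resize(i,None,fx=2.6,fy=2.6))
E
```

```text
shift [ 0.76  0.03 -0.05] turn [-0.001 -0.     0.011] jig now [-23.9  46.7  18.7] F [-2.2 -0.3  1.6] t 7.5
```

View pics/s3c.png

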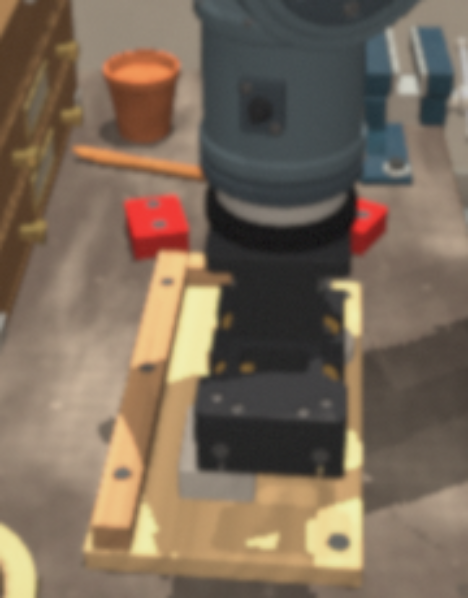

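>>> carry_out([
  [1, 0.15, 0, 0, 0, 0, 0],
  [1, 0.3, 0, 0, 0, 0, 0],
  [1, 0.42, 0, 0, 0, 0, 0],
  [1, 0.54, 0, 0, 0, 0, 0],
  [1, 0.64, 0, 0, 0, 0, 0],
  [1, 0.72, 0, 0, 0, 0, 0],
  [1, 0.8, 0, 0, 0, 0, 0],
  [1, 0.84, 0, 0, 0, 0, 0],
  [1, 0.84, 0, 0, 0, 0, 0],
  [1, 0.84, 0, 0, 0, 0, 0],
])

```text
clock: 8.8
tcp_pos: [0.5216, 0.3394, 0.0185]
tool_rot: [0.0, 1.0, -0.022, -0.002]
wrist_force: [-8.9, 0.3, 6.5]
finger_gap: 0.0006
```

```bash
python3 - <<'E'
from h import *
plan(j2w(-5,46,20),np.degrees(jp()[2]))
f=grab_frame('scene');save('c4',f);i=f['image'][130:350,180:410];cv2.imwrite('pics/c4c.png',cv2.resize(i,None,fx=2.6,fy=2.6))
E
```

```text
shift [ 0.02  0.03 -0.06] turn [0.006 0.026 0.014] jig now [-5.5 46.7 18.5] F [-8.9  0.3  6.5] t 8.8
```

View pics/c4c.png

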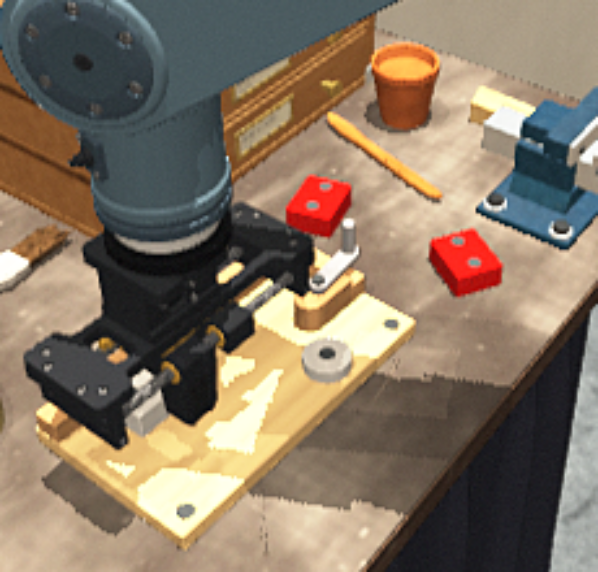

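>>> carry_out([
  [1, -0.3, 0, 0, 0, 0, 0],
  [1, -0.8, 0, -0.1, 0, 0, 0],
  [1, -1.0, 0, -2, 0, 0, 0],
  [1, -1.0, 0, -4, 0, 0, 0],
  [1, -1, -1, -6, 0, 0, 0],
  [1, -1, -2, -8, 0, 0, 0],
  [1, -1, -2.4, -8, 0, 0, 0],
  [1, -1, -2.4, -8, 0, 0, 0],
  [1, -1, -2.4, -8, 0, 0, 0],
  [1, -1, -2.4, -8, 0, 0, 0],
])

```text
clock: 10.1
tcp_pos: [0.501, 0.3994, 0.217]
tool_rot: [0.001, 1.0, -0.022, -0.001]
wrist_force: [0.6, -0.6, 0.8]
finger_gap: 0.0002
```

```bash
python3 - <<'E'
from h import *
plan(j2w(24,105,120),np.degrees(jp()[2]))
f=grab_frame('wrist');save('w5',f)
E
```

```text
shift [2.12 0.02 3.88] turn [0.009 0.014 0.007] jig now [-28.9 105.6 217. ] F [ 0.6 -0.6  0.8] t 10.1
```

View pics/w5.png

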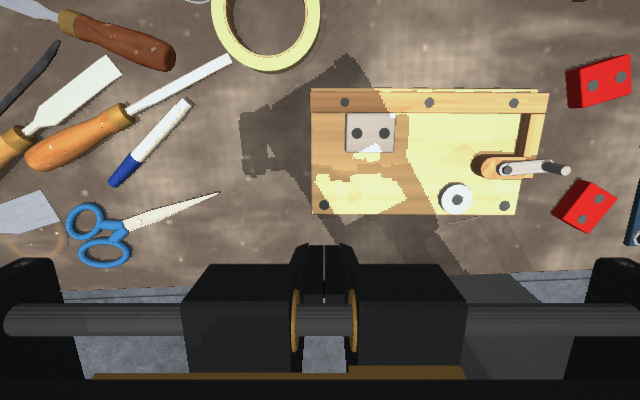

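```bash
python3 - <<'E'
from h import *
f=grab_frame('wrist')
i=f['image'][80:220,300:560];cv2.imwrite('pics/w5c.png',cv2.resize(i,None,fx=3,fy=3,interpolation=cv2.INTER_CUBIC))
for uv,z in [((345.5,113.5),37),((396,113.5),37),((396,152),37),((345.5,152),37),((311.5,89),33),((311.5,113),33),((311,214),15),((549,93),33)]: print(uv,w2j(world(f,*uv,z/1e3)).round(1))
E
```

```text
(345.5, 113.5) [44.7 83.  37. ]
(396, 113.5) [44.7 32.3 37. ]
(396, 152) [ 6.4 29.8 37. ]
(345.5, 152) [ 6.4 82.2 37. ]
(311.5, 89) [ 68.  116.9  33. ]
(311.5, 113) [ 45.1 117.2  33. ]
(311, 214) [-68.4 119.6  15. ]
(549, 93) [  64.5 -120.    33. ]
```

View pics/w5c.png

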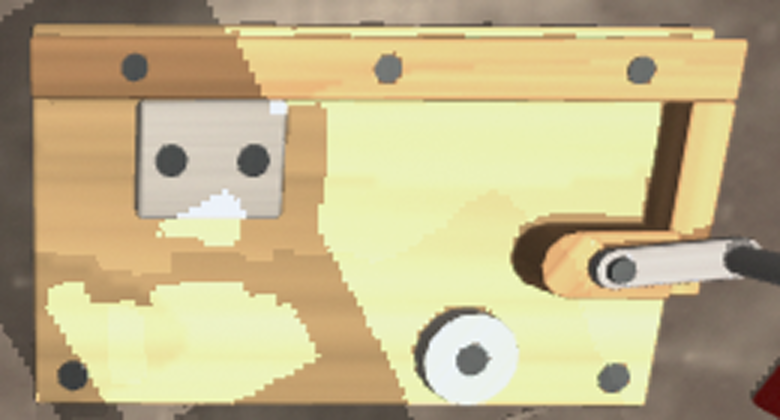

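>>> carry_out([
  [1, 1.0, -0.05, 0, 0, 0, 0],
  [1, 2.1, -0.1, 1, 0, 0, 0],
  [1, 2.15, -0.1, 2.5, 0, 0, 0],
  [1, 2.15, -0.1, 4, 0, 0, 0],
  [1, 2.15, -0.1, 5.5, 0, 0, 0],
  [1, 2.15, -0.1, 7, 0, 0, 0],
  [1, 2.15, -0.1, 7.8, 0, 0, 0],
  [1, 2.15, -0.1, 7.9, 0, 0, 0],
  [1, 2.15, -0.1, 7.9, 0, 0, 0],
  [1, 2.15, -0.1, 7.9, 0, 0, 0],
])

```text
clock: 11.45
tcp_pos: [0.5567, 0.4011, 0.0232]
tool_rot: [-0.001, 1.0, -0.022, 0.001]
wrist_force: [-1.1, 0.6, -0.4]
finger_gap: 0.0004
```

```bash
python3 - <<'E'
from h import *
plan(j2w(25,-35,20),np.degrees(jp()[2]))
E
```

```text
shift [-0.08  5.8   0.12] turn [-0.009 -0.016  0.011] jig now [ 26.6 110.   23.2] F [-1.1  0.6 -0.4] t 11.45
```

>>> carry_out([
  [1, -0.03, 0.3, 0.1, 0, 0, 0],
  [1, -0.05, 0.55, 0.1, 0, 0, 0],
  [1, -0.06, 0.8, 0.1, 0, 0, 0],
  [1, -0.06, 1.05, 0.1, 0, 0, 0],
  [1, -0.06, 1.35, 0.1, 0, 0, 0],
  [1, -0.06, 1.65, 0.1, 0, 0, 0],
  [1, -0.06, 1.95, 0.1, 0, 0, 0],
  [1, -0.06, 2.25, 0.1, 0, 0, 0],
  [1, -0.06, 2.5, 0.1, 0, 0, 0],
  [1, -0.06, 2.6, 0.1, 0, 0, 0],
])

```text
clock: 12.7
tcp_pos: [0.5511, 0.3351, 0.0187]
tool_rot: [0.0, 1.0, -0.022, -0.0]
wrist_force: [0.4, 1.0, 0.4]
finger_gap: 0.0006
```

```bash
python3 - <<'E'
from h import *
plan(j2w(25,-35,20),np.degrees(jp()[2]))
f=grab_frame('scene');save('c6',f);i=f['image'][130:350,180:410];cv2.imwrite('pics/c6c.png',cv2.resize(i,None,fx=2.6,fy=2.6))
E
```

```text
shift [ 0.03  3.15 -0.05] turn [0.001 0.001 0.009] jig now [24.1 43.7 18.7] F [0.4 1.  0.4] t 12.7
```

View pics/c6c.png

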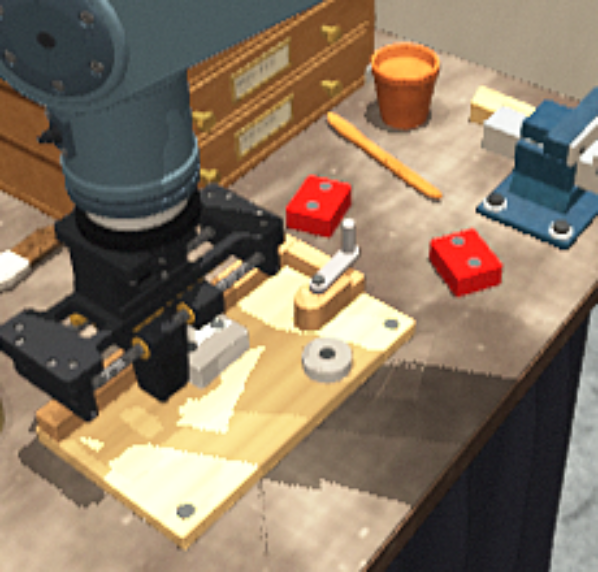

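>>> carry_out([
  [1, 0.02, 0.25, -0.1, 0, 0, 0],
  [1, 0.03, 0.5, -0.16, 0, 0, 0],
  [1, 0.03, 0.8, -0.16, 0, 0, 0],
  [1, 0.03, 1.1, -0.16, 0, 0, 0],
  [1, 0.03, 1.4, -0.16, 0, 0, 0],
  [1, 0.03, 1.7, -0.16, 0, 0, 0],
  [1, 0.03, 2.0, -0.16, 0, 0, 0],
  [1, 0.03, 2.3, -0.16, 0, 0, 0],
  [1, 0.03, 2.55, -0.16, 0, 0, 0],
  [1, 0.03, 2.7, -0.16, 0, 0, 0],
])

```text
clock: 14.0
tcp_pos: [0.5489, 0.2677, 0.0227]
tool_rot: [0.0, 1.0, -0.022, -0.0]
wrist_force: [-0.6, 1.2, 1.7]
finger_gap: 0.0005
```

```bash
python3 - <<'E'
from h import *
plan(j2w(25,-37.5,22),np.degrees(jp()[2]))
f=grab_frame('side');save('s7',f);i=f['image'][150:380,230:410];cv2.imwrite('pics/s7c.png',cv2.resize(i,None,fx=2.6,fy=2.6))
E
```

```text
shift [0.   0.55 0.03] turn [0.   0.   0.01] jig now [ 25.  -23.7  22.7] F [-0.6  1.2  1.7] t 14.0
```

View pics/s7c.png

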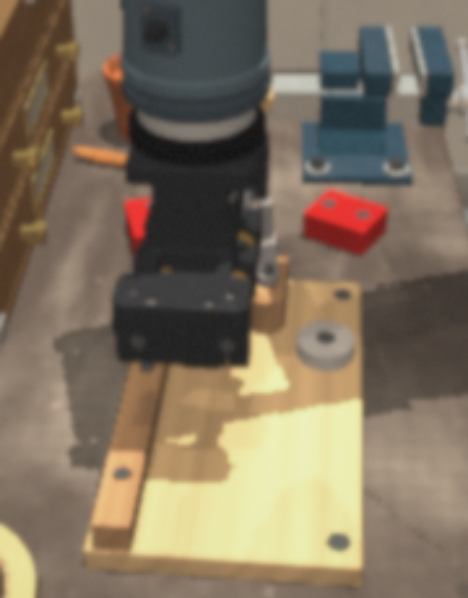

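>>> carry_out([
  [1, 0, 0.12, 0, 0, 0, 0],
  [1, 0, 0.22, 0, 0, 0, 0],
  [1, 0, 0.32, 0, 0, 0, 0],
  [1, 0, 0.4, 0, 0, 0, 0],
  [1, 0, 0.48, 0, 0, 0, 0],
  [1, 0, 0.54, 0, 0, 0, 0],
  [1, 0, 0.6, 0, 0, 0, 0],
  [1, 0, 0.65, 0, 0, 0, 0],
  [1, 0, 0.65, 0, 0, 0, 0],
  [1, 0, 0.65, 0, 0, 0, 0],
])

```text
clock: 15.3
tcp_pos: [0.5483, 0.2518, 0.0228]
tool_rot: [0.0, 1.0, -0.022, 0.0]
wrist_force: [-0.4, -0.4, 0.7]
finger_gap: 0.0004
```

```bash
python3 - <<'E'
from h import *
plan(j2w(25,-37.5,22),np.degrees(jp()[2]))
E
```

```text
shift [-0.   -0.08  0.03] turn [ 0.    -0.001  0.011] jig now [ 25.1 -39.6  22.8] F [-0.4 -0.4  0.7] t 15.3
```

>>> carry_out([
  [1, 0, 0.04, 0, 0, 0, 0],
  [1, 0, 0.08, 0, 0, 0, 0],
  [1, 0, 0.12, 0, 0, 0, 0],
  [1, 0, 0.16, 0, 0, 0, 0],
  [1, 0, 0.2, 0, 0, 0, 0],
  [1, 0, 0.2, 0, 0, 0, 0],
  [1, 0, 0.2, 0, 0, 0, 0],
  [1, 0, 0.2, 0, 0, 0, 0],
  [1, 0, 0.2, 0, 0, 0, 0],
  [1, 0, 0.2, 0, 0, 0, 0],
])

```text
clock: 16.55
tcp_pos: [0.5483, 0.2505, 0.0236]
tool_rot: [-0.003, 1.0, -0.022, 0.001]
wrist_force: [-0.2, 15.2, 0.3]
finger_gap: 0.0003
```

```bash
python3 - <<'E'
from h import *
plan(j2w(25,-37.5,22),np.degrees(jp()[2]))
f=grab_frame('scene');save('c8',f);i=f['image'][180:300,220:370];cv2.imwrite('pics/c8c.png',cv2.resize(i,None,fx=4,fy=4))
E
```

```text
shift [-0.01 -0.13  0.06] turn [-0.032 -0.011  0.011] jig now [ 25.2 -40.9  23.6] F [-0.2 15.2  0.3] t 16.55
```

View pics/c8c.png

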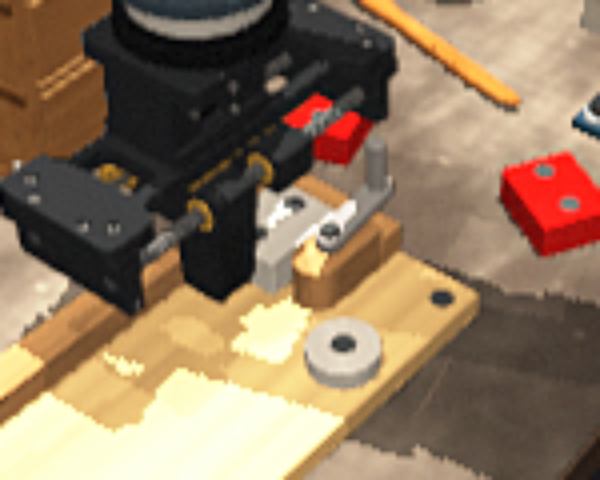

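>>> carry_out([
  [1, 0, -0.3, 0, 0, 0, 0],
  [1, 0, -0.8, 0, 0, 0, 0],
  [1, 0, -1, -1.5, 0, 0, 0],
  [1, 0, -1, -3.5, 0, 0, 0],
  [1, 0, -1, -5.5, 0, 0, 0],
  [1, 0, -1, -6.5, 0, 0, 0],
  [1, -1, -0.5, -6.5, 0, 0, -1],
  [1, -1.5, 0, -6.5, 0, 0, -2],
  [1, -1.8, 1, -6.5, 0, 0, -3],
  [1, -1.8, 2, -6.5, 0, 0, -4],
])

```text
clock: 17.85
tcp_pos: [0.5001, 0.1986, 0.1852]
tool_rot: [0.0, 0.946, 0.324, -0.0]
wrist_force: [0.6, -0.7, 0.1]
finger_gap: 0.0002
```

```bash
python3 - <<'E'
from h import *
json.dump([.525,.290,-.046],open('jig.json','w'))
plan(j2w(-21,-141,140),np.degrees(jp()[2])+45);print(get_obs()['joints'].round(2))
E
```

```text
shift [-1.27  1.47  1.81] turn [ 0.001  0.003 -0.452] jig now [-20.6 -92.5 185.2] F [ 0.6 -0.7  0.1] t 17.85
[ 0.16  0.15  1.75 -0.    1.24  1.07]
```

>>> carry_out([
  [1, -0.6, 0.7, 0, 0, 0, -0.45],
  [1, -1.27, 1.47, 0, 0, 0, -0.45],
  [1, -1.27, 1.47, 0, 0, 0, -0.45],
  [1, -1.27, 1.47, 0, 0, 0, -0.45],
  [1, -1.27, 1.47, 0, 0, 0, -0.45],
  [1, -1.27, 1.47, 0, 0, 0, -0.45],
  [1, -1.27, 1.47, 0, 0, 0, -0.45],
  [1, -1.27, 1.47, 0, 0, 0, -0.45],
  [1, -1.27, 1.47, 0, 0, 0, -0.45],
  [1, -1.27, 1.47, 0, 0, 0, -0.45],
])

```text
clock: 19.1
tcp_pos: [0.4979, 0.1504, 0.1852]
tool_rot: [-0.0, 0.934, 0.358, 0.0]
wrist_force: [0.7, -0.8, -0.1]
finger_gap: 0.0002
```

```bash
python3 - <<'E'
from h import *
f=grab_frame('wrist');save('w9',f);plan(j2w(-21,-141,57),np.degrees(jp()[2])+45)
for X in [(45,-105,33),(45,-120,33),(5,-55,37),(45,-55,37),(-10,-80,49),(-22,-105,40)]: print(X,np.round(proj(f,j2w(*X)),1))
E
```

```text
shift [-0.02 -0.    5.13] turn [ 0.    -0.    -0.039] jig now [ -20.6 -140.7  185.2] F [-0.4 -0.1 -0.2] t 19.15
(45, -105, 33) [345.2 114.8]
(45, -120, 33) [356.5 126.6]
(5, -55, 37) [274.8 107.2]
(45, -55, 37) [305.5  73. ]
(-10, -80, 49) [282.3 140.2]
(-22, -105, 40) [294.6 167.8]
```

View pics/w9.png

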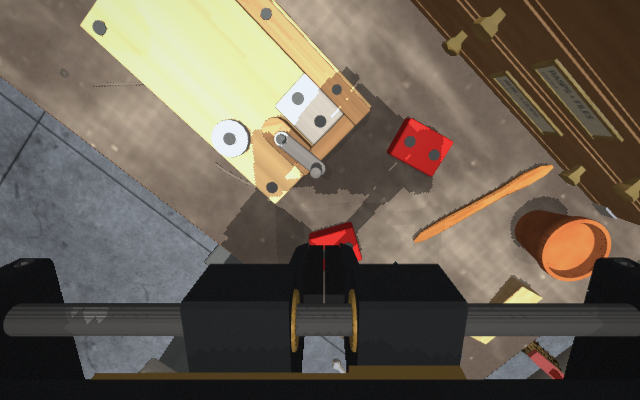

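```bash
python3 - <<'E'
from h import *
f=grab_frame('wrist');print(w2j(world(f,317.5,168.5,.076)))
i=f['image'][60:220,220:400];cv2.imwrite('pics/w9c.png',cv2.resize(i,None,fx=4,fy=3.7,interpolation=cv2.INTER_CUBIC))
E
```

```text
[  -2.58128528 -117.01582242   76.        ]
```

View pics/w9c.png

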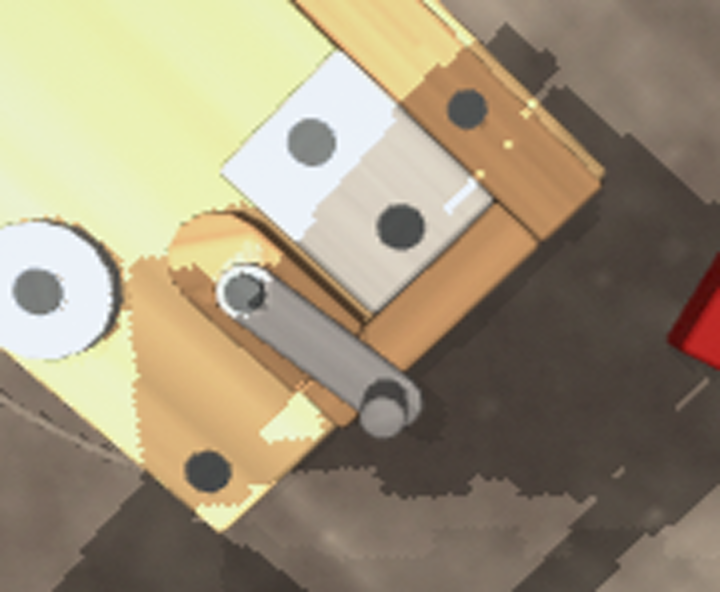

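>>> carry_out([
  [1, 0, 0, 1.5, 0, 0, 0],
  [1, 0, 0, 3, 0, 0, 0],
  [1, 0, 0, 4.3, 0, 0, 0],
  [1, 0, 0, 5, 0, 0, 0],
  [1, 0, 0, 5.1, 0, 0, 0],
  [1, 0, 0, 5.1, 0, 0, 0],
  [1, 0.2, 0, 5.1, 0, 0, 0],
  [1, 0.4, 0, 5.1, 0, 0, 0],
  [1, 0.6, 0, 5.1, 0, 0, 0],
  [1, 0.8, 0, 5.1, 0, 0, 0],
])

```text
clock: 20.45
tcp_pos: [0.513, 0.1636, 0.0577]
tool_rot: [0.0, 0.934, 0.358, -0.0]
wrist_force: [-0.7, -4.0, -0.0]
finger_gap: 0.0004
```

```bash
python3 - <<'E'
from h import *
plan(j2w(24,-94,57),np.degrees(jp()[2])+45)
f=grab_frame('scene');save('c10',f);i=f['image'][150:300,220:390];cv2.imwrite('pics/c10c.png',cv2.resize(i,None,fx=4,fy=4))
E
```

```text
shift [ 1.78 -0.09  0.03] turn [ 0.003  0.005 -0.037] jig now [  -6.2 -126.8   57.7] F [-0.7 -4.  -0. ] t 20.45
```

View pics/c10c.png

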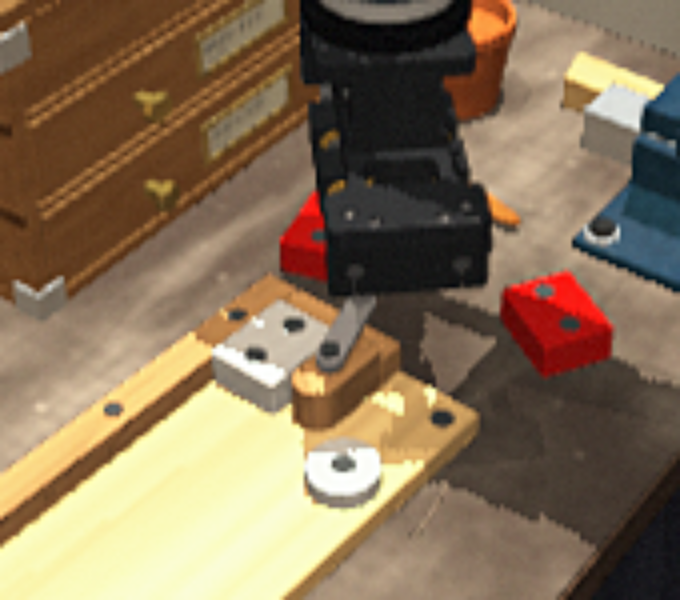

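>>> carry_out([
  [1, 0.2, 0, 0, 0, 0, 0],
  [1, 0.4, 0, 0, 0, 0, 0],
  [1, 0.6, 0, 0, 0, 0, 0],
  [1, 0.8, 0, 0, 0, 0, 0],
  [1, 0.95, 0, 0, 0, 0, 0],
  [1, 1.1, 0, 0, 0, 0, 0],
  [1, 1.25, 0, 0, 0, 0, 0],
  [1, 1.4, 0, 0, 0, 0, 0],
  [1, 1.5, 0, 0, 0, 0, 0],
  [1, 1.5, 0, 0, 0, 0, 0],
])

```text
clock: 21.75
tcp_pos: [0.5409, 0.1891, 0.0577]
tool_rot: [0.0, 0.934, 0.358, 0.0]
wrist_force: [-1.4, -1.5, -0.1]
finger_gap: 0.0003
```

```bash
python3 - <<'E'
from h import *
plan(j2w(24,-94,57),np.degrees(jp()[2])+45)
f=grab_frame('scene');save('c11',f);i=f['image'][150:300,220:390];cv2.imwrite('pics/c11c.png',cv2.resize(i,None,fx=4,fy=4))
E
```

```text
shift [ 0.27 -0.08  0.03] turn [ 0.001 -0.002 -0.038] jig now [  20.5 -100.1   57.7] F [-1.4 -1.5 -0.1] t 21.75
```

View pics/c11c.png

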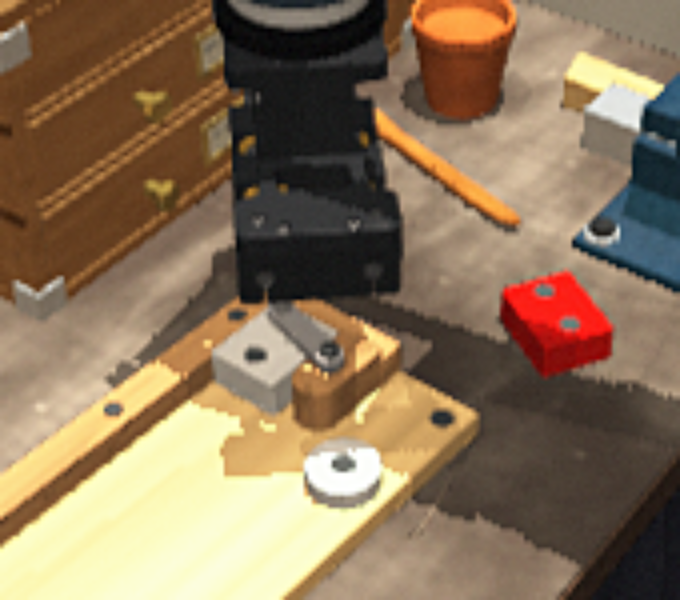

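Keeper is nearly across (bar from pivot (330,352) to (280,310) in the crop). Pushing on until force rises.

>>> carry_out([
  [1, 0.07, 0, 0, 0, 0, 0],
  [1, 0.14, 0, 0, 0, 0, 0],
  [1, 0.2, 0, 0, 0, 0, 0],
  [1, 0.25, 0, 0, 0, 0, 0],
  [1, 0.3, 0, 0, 0, 0, 0],
  [1, 0.35, 0, 0, 0, 0, 0],
  [1, 0.38, 0, 0, 0, 0, 0],
  [1, 0.4, 0, 0, 0, 0, 0],
  [1, 0.4, 0, 0, 0, 0, 0],
  [1, 0.4, 0, 0, 0, 0, 0],
])

```text
clock: 23.05
tcp_pos: [0.5442, 0.1962, 0.0571]
tool_rot: [-0.001, 0.933, 0.359, -0.004]
wrist_force: [-15.0, 0.7, 10.0]
finger_gap: 0.0004
```

```bash
python3 - <<'E'
from h import *
plan(j2w(24,-94,57),np.degrees(jp()[2])+45)
E
```

```text
shift [-0.02  0.05  0.  ] turn [-0.032  0.036 -0.033] jig now [ 23.5 -92.8  57.1] F [-15.    0.7  10. ] t 23.05
```

>>> carry_out([
  [1, -0.3, 0, 0, 0, 0, 0],
  [1, -0.8, 0, 0, 0, 0, 0],
  [1, -1, 0, -1, 0, 0, 0],
  [1, -1.2, 0, -2.5, 0, 0, 0],
  [1, -1.6, 0, -4, 0, 0, 0],
  [1, -1.8, 0, -4.8, 0, 0, 0],
  [1, -1.8, 0, -4.8, 0, 0, 0],
  [1, -1.8, 0, -4.8, 0, 0, 0],
  [1, -1.8, 0, -4.8, 0, 0, 0],
  [1, -1.8, 0, -4.8, 0, 0, 0],
])

```text
clock: 24.3
tcp_pos: [0.5142, 0.1655, 0.1767]
tool_rot: [-0.0, 0.934, 0.358, -0.001]
wrist_force: [-0.8, 0.6, 0.6]
finger_gap: 0.0004
```

```bash
python3 - <<'E'
from h import *
f=grab_frame('wrist');plan(j2w(24,-94,57),np.degrees(jp()[2])+45)
save('w12',f)
for X in [(-10,-80,48),(30,-80,48),(30,-80,76),(5,-55,37),(45,-55,37),(45,-105,37)]: print(X,np.round(proj(f,j2w(*X)),1))
i=f['image'][60:220,220:400];cv2.imwrite('pics/w12c.png',cv2.resize(i,None,fx=4,fy=3.7,interpolation=cv2.INTER_CUBIC))
E
```

```text
shift [ 1.7  -0.06  4.79] turn [-0.005  0.007 -0.038] jig now [  -5.  -124.8  176.8] F [-0.1 -0.4  0.3] t 24.35
(-10, -80, 48) [282.7 166.3]
(30, -80, 48) [314.2 133.3]
(30, -80, 76) [313.2 135.5]
(5, -55, 37) [274.9 132.8]
(45, -55, 37) [305.9  99.1]
(45, -105, 37) [346.2 140.3]
```

View pics/w12c.png

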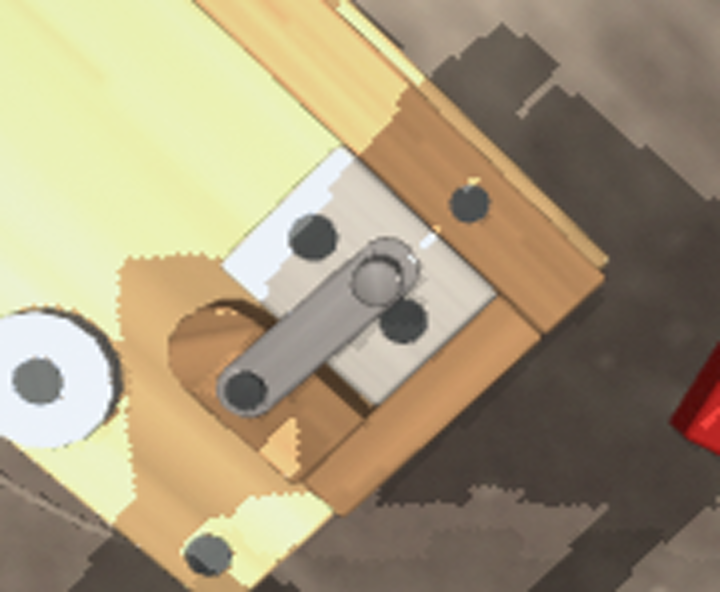

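```bash
python3 - <<'E'
from h import *
f=grab_frame('wrist')
a=w2j(world(f,281.3,165.4,.048));b=w2j(world(f,314.4,135.8,.076));d=b-a
print(a,b,np.arctan2(d[1],d[0])+np.pi/2)
print(sign_off())
E
```

```text
[-10.19727509 -78.55849383  48.        ] [ 30.62250946 -80.82654693  76.        ] 1.5152908050289933
the job is handed in; nothing more can be done
None
```

I pushed the spacer flat against the fence, slid it home to the end stop and swung the keeper across it. Then I withdrew the hand and handed the job in at about 24 s.

- **Fence:** with the shut fingers I pushed the block sideways until about 9 N built up. The wrist picture then showed it square to the fence, with its centre at about jig y = 57, outside the pocket.
- **End stop:** it slid along the fence freely and stopped hard at about 15 N. The pusher ended about 3 mm beyond where my first fit of the jig put it. I took this as an error in that fit and corrected the jig's y by 2.5 mm. In the last wrist picture the visible block corners then lay within about 1 px of their predicted home places, roughly 1 mm.
- **Keeper:** I pushed the post round with the hand turned 45°, until about 15 N built up. That force was mostly along x, with 10 N upward, not straight along the push. So I did not rely on it alone and looked again after backing off. The last picture gives a keeper angle of about 1.52 rad, and its sides look parallel to the end stop within about 2°.
- **At hand-in:** the hand was clear, about 0.1 m above the post, with under 1 N on the wrist. The disc looked unmoved in the pictures. I never touched the pot, the wedge or the red look-alikes. Their positions were judged by eye only, not measured again at the end.

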